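Roll the black lens tube to the red band

TASK

Roll the black lens tube with the brass ring along the grey board until it lies over the red band, centred on the band's width and parallel to it, by gently pushing its side. It must stop there without ever running past the band; do not pick it up, and leave the pale silver tube with the blue ring where it is.

Things in the scene. Friction and masses are not known exactly. Their poses are not given: they have to be found in the camera images.
- black_tube: Black lens tube with one brass-coloured ring, a plain cylinder 40 mm in diameter, 70 mm long, about 0.12 kg, lying on the grey board. Origin at its centre, 20 mm above the board; own x = cylinder axis (y, z turn as it rolls). Lies roughly parallel to the red band, 110 to 175 mm from it on its +y side. Rolls freely: left moving at 50 mm/s it runs on 5 to 8 mm, at 100 mm/s 20 to 32 mm.
- silver_tube: Pale silver tube of the same size and shape with a blue ring, lying beside the black one on the same board, their ends about 40 mm apart; either may be the one nearer the robot. To be left alone. Origin at its centre, x along its axis.
- roll_board: Grey board the tubes lie on, fixed to the bench, 220 mm (own x, away from the robot) x 320 mm (own y, to the robot's left) x 6 mm thick, so its top is at z = 0.006; origin at the middle of its underside, turned up to 15 degrees about z.
- mark (a point): Middle of the flat red band, on the board's top face, 70 mm from the board's middle towards -y. The band is 30 mm wide and crosses the board. Axes as the board's: x along the band (away from the robot), y across it, pointing to the side where the tubes start (the robot's left), z up.

How it is judged (in metres and radians):
On the way:
1. the black tube rolls on the board: it has turned about its axis by more than 30 degrees and moved more than 10 mm (angle between black_tube's own z axis and vertical above 0.52 rad and distance of black_tube from where it was at the start of the episode above 0.01 m and z of black_tube in the frame of mark below 0.026 m).
At the end, for the whole second after the job is handed in: The black tube lies at rest on the board with its axis within 16 mm of the middle line of the red band and within 11 degrees of the band's direction, its centre within 90 mm of the band's midpoint along the band; the silver tube is within 15 mm of where it was (y of black_tube in the frame of mark between -0.016 and 0.016 m and x of black_tube in the frame of mark between -0.09 and 0.09 m and z of black_tube in the frame of mark below 0.026 m and angle between the x axis of black_tube and the x axis of mark, either way round below 0.2 rad and linear speed of black_tube below 0.01 m/s and distance of silver_tube from where it was at the start of the episode below 0.015 m); the robot touches nothing.
It fails at once if the black tube runs past the band (its axis more than 20 mm beyond the band's middle line) (y of black_tube in the frame of mark below -0.02 m).
It fails at once if the black tube is lifted (its centre more than 10 mm higher than when lying on the board) (z of black_tube in the frame of mark above 0.03 m).
It fails at once if the silver tube is moved more than 15 mm (distance of silver_tube from where it was at the start of the episode above 0.015 m).
It also fails if it takes over 51 s, if anything falls off the work surface, if the arm or the gripper's body presses on something with over 40 N, if the wrist force passes 120 N, or if a joint passes its speed limit or range.

ROBOT

A 6-joint arm with a two-finger parallel gripper is mounted at the origin on a cart in front of the work surface, level with it; the furniture and walls round the work are solid. World frame = base frame: x ahead of the robot, y to its left, z up, the work surface at z = 0. Lengths are in m, angles in degrees, forces in N, time in s.
With the tool pointing down it reaches from about 0.3 to 0.75 m from the base axis. Payload 8.5 kg.
Tool frame: the origin (TCP) lies on the centre line of the jaws, within the pads' length; the fingertips stand 11 mm ahead of it and the grasp point (between the pads) lies 8 mm behind it; z points along the fingers, y is the line along which they close (so a half turn about z gives the same grasp; the last joint's range is limited). The gripper opens to 85 mm and grips with 20 to 120 N. Pads are 22 mm wide; open, the fingers measure 114 mm over their backs; the gripper's body (76 mm by 85 mm) begins 54 mm behind the grasp point. The pads swing forward as they close: fully open they stand 13 mm farther back than shut.
Start: joints at [-87.049, 21.807, 74.336, -0, 83.858, -12.336], TCP at [0.145, -0.531, 0.215] pointing down, gripper open.
Joint ranges: [-178.18, 178.18], [-50.72, 133.34], [12.68, 142.11], [-81.47, 261.47], [9.98, 163.14], [-165.26, 165.26]. Speed limits (degrees/s): [136.94, 136.94, 180, 180, 180, 180].

INTERFACE

Orientations are given as a 3x3 rotation matrix whose columns are the frame's x, y, z axes.
In Python, from rig import env gives the robot as it stands.
- The arm moves only by the shell command python3 nudge.py FILE [FORCE], which reads ROWS from the file FILE. ROWS is a JSON list of rows, 1 to 10 of them, each an object with the fields xyz (a list: dx, dy, dz in units of 50 mm), rz (a turn about the tool's z in degrees), finger_gap (the finger opening in m); a field left out counts as zero (the opening has to be given); each row shifts and turns the commanded pose from where the row before left it, along the tool's axes as they then stand; what a row does not reach is not made up. A row lasts 1/10 s, in which the tool goes at most 0.05 m and 8.59 degrees, less where a joint would pass 70% of its speed; a pose out of reach is approached as far as the arm can. The fingers move at their own pace and stop on an object; FORCE is the grip in N (left out, the last holds). Time passes only in rows, so rows that do not move let the fingers close. It prints the time, the measured TCP pose, the force, the opening and the grip force at its end. Input that does not fit is refused with a message, and nothing moves.
- env.observe(): the state, without advancing time (a new reading comes with each control period).
- env.get_image(name): name is "scene" or "top" or "wrist"; returns a dict with "pixels" (480x640x3 uint8, red, green, blue), "K" (3x3 intrinsics, pixels), "extrinsics" (4x4, takes a point from world to camera coordinates). Camera axes: x right, y down, z forward; pixel columns grow to the right and rows downward; lengths in m; the calibration is good to about 2 mm. A picture is of the moment at which its call begins. There is no depth.
- env.close_job(): hands the job in; it is judged then, once.
The state is a dict: "time_s": time; "q": joint angles; "qvel": joint speeds; "joint_efforts": joint torques, N m; "position": TCP position; "tool_rot": TCP orientation; "ft_force": force on the tool from outside, world axes, zero at the start; "wrist_torque": the same for the moment, N m; "grip_width": finger opening in m; "gripper_force": force on a finger pad.
Only numpy, scipy, OpenCV 4.12 (cv2) and the standard library are available. Lean on these libraries where they do the work, as an engineer would, in place of code of your own. Each camera call takes 0.05 s, during which the arm holds its last target. There are 200 camera calls.

## Working session

There is one attempt and no reset: what is moved stays moved. The work goes in short steps, Python scripts to look and compute and a shell command to move; the robot and the scene stay as the last step left them, time stands still between calls to the robot, and variables do not carry over. Pictures are saved under pics/ and viewed, at most 13 in all, crops included, and the job is handed in when it is done.

```bash
ls; mkdir -p pics; python3 - <<'E'
from rig import env
import cv2,numpy as np
o=env.observe();print(o['time_s'],o['position'],o['tool_rot'],o['grip_width'],o['ft_force'])
for n in ['top','scene']:
    d=env.get_image(n);cv2.imwrite(f'pics/{n}0.png',d['pixels'][:,:,::-1]);np.savez(f'{n}0.npz',**d);print(d['K'],d['extrinsics'])
E
```

```text
nudge.py
pics
rig.py
0.0 [ 0.14499512 -0.53021013  0.214434  ] [[ 9.64622043e-01  2.63636706e-01 -4.79371795e-05]
 [ 2.63636502e-01 -9.64621037e-01  1.43170390e-03]
 [ 3.31208489e-04 -1.39369114e-03 -9.99998974e-01]] 0.0854293563618559 [-1.21452759  0.0383672   0.6392871 ]
[[524.18989959   0.         318.82587602]
 [  0.         524.18989959 238.16977247]
 [  0.           0.           1.        ]] [[ 0.01355329 -0.99974949 -0.01781197 -0.05477016]
 [-0.99023669 -0.01094845 -0.13896559  0.52969001]
 [ 0.13873577  0.01952151 -0.99013701  0.81500264]
 [ 0.          0.          0.          1.        ]]
[[590.23712281   0.         313.90907211]
 [  0.         590.23712281 229.70059675]
 [  0.           0.           1.        ]] [[-0.88802005 -0.45978246 -0.00452567  0.44325012]
 [-0.24873547  0.48863719 -0.83628007  0.20132035]
 [ 0.38671832 -0.74150778 -0.54828383  0.64480812]
 [ 0.          0.          0.          1.        ]]
```

View pics/top0.png

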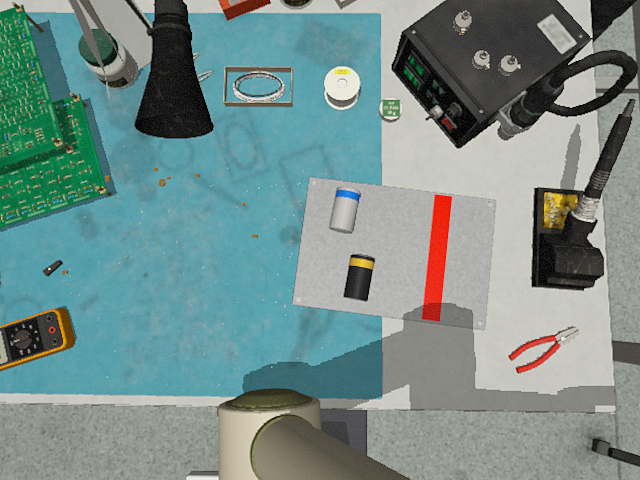

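View pics/scene0.png

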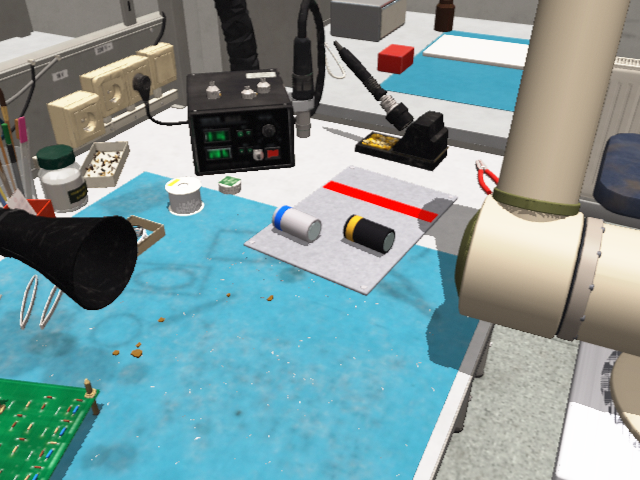

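The top view shows the board with corners near (310,178), (496,200), (481,329) and (293,303), and the red band running from (443,195) to (431,320). The black tube is near (360,277), on the robot side, and the silver one is near (345,210). The scene view agrees.

```bash
cat > h.py <<'E'
import cv2,numpy as np
def ray(d,uv,z):
    E=d['extrinsics'];R=E[:3,:3];c=-R.T@E[:3,3]
    uv=np.atleast_2d(uv).astype(float);v=np.c_[uv,np.ones(len(uv))]@np.linalg.inv(d['K']).T@R
    return (c+v*((z-c[2])/v[:,2])[:,None])[:,:2]
def big(m):
    cs=cv2.findContours(m.astype(np.uint8),cv2.RETR_EXTERNAL,cv2.CHAIN_APPROX_NONE)[0]
    return max(cs,key=cv2.contourArea)[:,0]
def rect(p):
    (c,s,a)=cv2.minAreaRect((p*1000).astype(np.float32)); b=cv2.boxPoints((c,s,a))/1000
    e=[b[1]-b[0],b[2]-b[1]];l=max(e,key=np.linalg.norm);l=l/np.linalg.norm(l); l=l*np.sign(l[0])
    return np.array(c)/1000,np.array(sorted(s)),l
def masks(d):
    p=d['pixels'];h=cv2.cvtColor(p,cv2.COLOR_RGB2HSV).astype(int);H,S,V=h[...,0],h[...,1],h[...,2]
    return ((H<8)|(H>172))&(S>150)&(V>90), (V<60), (H>18)&(H<32)&(S>120)&(V>80)
def band(d):
    R,_,_=masks(d);R[:150]=0;R[325:]=0;R[:,:400]=0;R[:,480:]=0
    return rect(ray(d,big(R),.006))
def tube(d,roi):
    _,B,Y=masks(d);m=np.zeros_like(B);x0,x1,y0,y1=roi;m[y0:y1,x0:x1]=(B|Y)[y0:y1,x0:x1]
    return rect(ray(d,big(m),.026))
E
python3 - <<'E'
from h import *
d=dict(np.load('top0.npz'));bc,bs,bl=band(d);print('band',bc,bs,bl,np.degrees(np.arctan2(bl[1],bl[0])))
c,s,l=tube(d,(335,390,245,308));print('black',c,s,l,np.degrees(np.arctan2(l[1],l[0])))
n=np.array([-bl[1],bl[0]]);print('rel x,y',(c-bc)@bl,(c-bc)@n)
g=ray(d,[[310,178],[496,200],[481,329],[293,303]],.006);print(g,g.mean(0))
h=cv2.cvtColor(d['pixels'],cv2.COLOR_RGB2HSV);print(h[282,360],h[263,360],h[275,350],h[290,358])
p=ray(d,[[334,189],[361,189],[331,230],[354,233]],.026);print('silver',p, [(q-bc)@bl for q in p],[(q-bc)@n for q in p])
E
```

```text
band [ 0.50596423 -0.24478621] [ 28.90123749 210.77340698] [ 0.9931094 -0.1171912] -6.7300253
black [ 0.46900745 -0.11385712] [38.72036743 70.26825714] [ 0.98393756 -0.17851323] -10.283171
rel x,y -0.052045869721767356 0.12569590300032268
[[ 0.6383957  -0.03112915]
 [ 0.60304797 -0.34624383]
 [ 0.38764068 -0.31474744]
 [ 0.42573033 -0.00634371]] [ 0.51370367 -0.17461603]
[173  17  59] [ 23 187 228] [155  39  39] [162  20  65]
silver [[ 0.61477137 -0.07219465]
 [ 0.61519041 -0.11710812]
 [ 0.54560748 -0.06791298]
 [ 0.54102114 -0.10578595]] [np.float64(0.08783118271464811), np.float64(0.09351079321351405), np.float64(0.01864209820198997), np.float64(0.018525737714760907)] [np.float64(0.18415354257990915), np.float64(0.13959865717578288), np.float64(0.18030031080895811), np.float64(0.14215082991238642)]
```
Board angle: from corners: (0.638,-0.031)-(0.426,-0.006): atan2(-0.025,0.2127) = -6.65. good. Shadow at near end of band: band truncated a bit? 210 long vs 220; fine. bc along-band -> board centre minus 70mm*n: centre (0.5137,-0.1746) -0.07*(0.1172,0.993)= (0.5055,-0.2441). Good.

The manual's scale: shifts go in units of 50 mm. Converting my numbers, 0.0277 m is 0.554, -0.023 m is -0.46.

```bash
echo '[{"xyz": [0.554,-0.46,0],"finger_gap": 0.03},{"xyz": [0.554,-0.46,0],"finger_gap": 0.03},{"xyz": [0.554,-0.46,0],"finger_gap": 0.03},{"xyz": [0.554,-0.46,0],"finger_gap": 0.03},{"xyz": [0.554,-0.46,0],"finger_gap": 0.03},{"xyz": [0.554,-0.46,0],"finger_gap": 0.03},{"xyz": [0.554,-0.46,0],"finger_gap": 0.03},{"xyz": [0.554,-0.46,0],"finger_gap": 0.03}]' > mv.in && python3 nudge.py mv.in 20; echo '[{"xyz": [0.554,-0.46,0],"finger_gap": 0.03},{"xyz": [0.554,-0.46,0],"finger_gap": 0.03},{"xyz": [0.554,-0.46,0],"finger_gap": 0.03},{"xyz": [0.554,-0.46,0],"finger_gap": 0.03},{"xyz": [0.554,-0.46,0],"finger_gap": 0.03},{"xyz": [0.554,-0.46,0],"finger_gap": 0.03},{"xyz": [0.554,-0.46,0],"finger_gap": 0.03},{"xyz": [0.554,-0.46,0],"finger_gap": 0.03}]' > mv.in && python3 nudge.py mv.in; echo '[{"rz": -8.5,"finger_gap": 0.03},{"rz": -8.5,"finger_gap": 0.03},{"rz": -8.5,"finger_gap": 0.03},{"rz": -8.5,"finger_gap": 0.03},{"rz": -8.5,"finger_gap": 0.03},{"rz": -8.5,"finger_gap": 0.03},{"rz": -8.5,"finger_gap": 0.03},{"rz": -8.5,"finger_gap": 0.03},{"finger_gap": 0.03},{"finger_gap": 0.03}]' > mv.in && python3 nudge.py mv.in
cat > st.py <<'E'
from rig import env
from h import *
bc,bs,bl=band(dict(np.load('top0.npz')));n=np.array([-bl[1],bl[0]])
def st():
    o=env.observe();p=o['position'];R=o['tool_rot']
    print('t',round(o['time_s'],2),'tcp band x,y,z',np.round([(p[:2]-bc)@bl,(p[:2]-bc)@n,p[2]],4),'toolyaw-band',np.degrees(np.arctan2(R[1,1],R[0,1])-np.arctan2(bl[1],bl[0])).round(2),'w',o['grip_width'].round(4),'F',np.round(o['ft_force'],1))
E
python3 -c "from st import *;st()"
```

```text
time_s: 0.9
position: [0.3108, -0.2932, 0.2149]
tool_rot: [[0.965, 0.263, -0.0], [0.263, -0.965, 0.0], [-0.0, -0.0, -1.0]]
ft_force: [-0.6, -0.3, -0.3]
grip_width: 0.0297
gripper_force: 0.0
time_s: 1.7
position: [0.476, -0.0572, 0.2148]
tool_rot: [[0.965, 0.264, -0.0], [0.264, -0.965, 0.0], [-0.0, -0.0, -1.0]]
ft_force: [0.2, -0.4, 0.4]
grip_width: 0.0301
gripper_force: 0.0
time_s: 2.7
position: [0.4754, -0.0587, 0.2148]
tool_rot: [[0.121, 0.993, -0.0], [0.993, -0.121, 0.0], [0.0, -0.0, -1.0]]
ft_force: [0.4, 0.9, 0.6]
grip_width: 0.0299
gripper_force: 0.0Traceback (most recent call last):
  File "<string>", line 1, in <module>
    from st import *;st()
                     ~~^^
  File "st.py", line 6, in st
    print('t',round(o['time_s'],2),'tcp band x,y,z',np.round([(p[:2]-bc)@bl,(p[:2]-bc)@n,p[2]],4),'toolyaw-band',np.degrees(np.arctan2(R[1,1],R[0,1])-np.arctan2(bl[1],bl[0])).round(2),'w',o['grip_width'].round(4),'F',np.round(o['ft_force'],1))
                                                                                                                                                                                            ^^^^^^^^^^^^^^^^^^^^^
AttributeError: 'float' object has no attribute 'round'
```

```bash
sed -i "s/o\['grip_width'\].round(4)/round(o['grip_width'],4)/" st.py; echo '[{"xyz": [0,0,0.6],"finger_gap": 0.03},{"xyz": [0,0,0.6],"finger_gap": 0.03},{"xyz": [0,0,0.6],"finger_gap": 0.03},{"xyz": [0,0,0.6],"finger_gap": 0.03},{"xyz": [0,0,0.6],"finger_gap": 0.03},{"xyz": [0,0,0.4],"finger_gap": 0.03},{"xyz": [0,0,0.2],"finger_gap": 0.03},{"xyz": [0,0,0.12],"finger_gap": 0.03},{"xyz": [0,0,0.12],"finger_gap": 0.03},{"finger_gap": 0.03}]' > mv.in && python3 nudge.py mv.in >/dev/null; python3 - <<'E'
from st import *
st();d=env.get_image('scene');cv2.imwrite('pics/s1.png',cv2.resize(d['pixels'][150:330,200:470,::-1],None,fx=2.5,fy=2.5))
d=env.get_image('top');cv2.imwrite('pics/t1.png',cv2.resize(d['pixels'][150:350,270:510,::-1],None,fx=2.5,fy=2.5))
E
```

```text
t 3.7 tcp band x,y,z [-0.0519  0.1812  0.0231] toolyaw-band -0.02 w 0.03 F [ 0.  -0.7 -0.9]
```

View pics/s1.png

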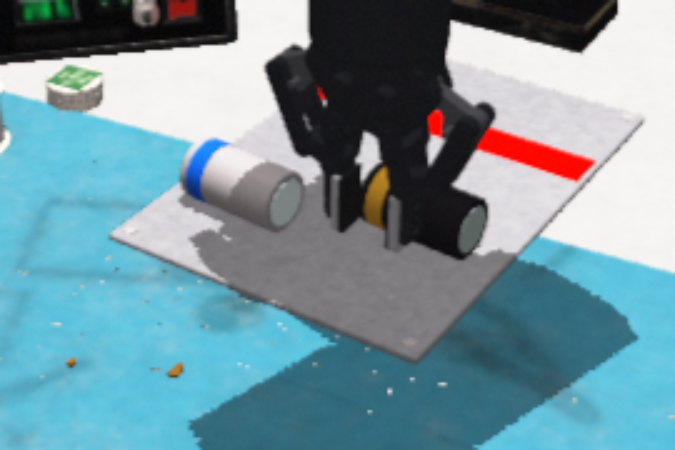

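View pics/t1.png

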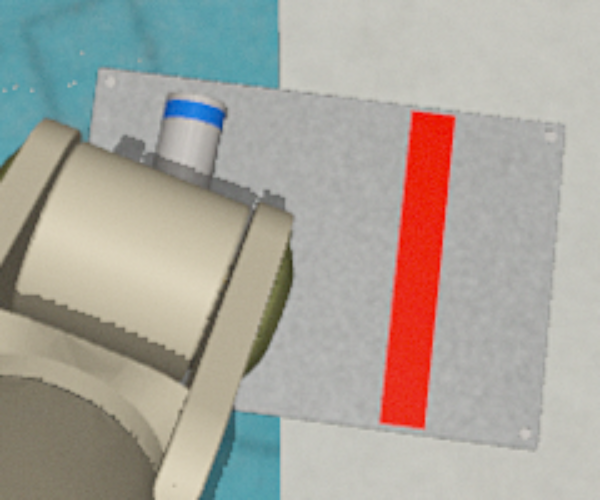

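The fingers stand just behind the black tube on its +y side, with tips near scene pixels (338,241) and (358,248). The silver tube is clear, and the wrist hides the black tube from above. I'll check the tips along the band, because they look offset towards the ring.

```bash
python3 - <<'E'
from st import *
d=dict(np.load('scene0.npz'))
f=lambda uv,z:print(uv,[((p-bc)@bl).round(4).item() for p in ray(d,uv,z)],[((p-bc)@n).round(4).item() for p in ray(d,uv,z)])
f([[337,242],[357,249]],.012)
f([[347,232],[386,245]],.026)
B=masks(d)[1];
m=np.zeros_like(B);m[205:260,335:400]=(masks(d)[1]|masks(d)[2])[205:260,335:400];c,s,l=rect(ray(d,big(m),.026));print((c-bc)@bl,(c-bc)@n,s)
E
```

```text
[[337, 242], [357, 249]] [-0.0156, -0.0506] [0.1497, 0.1488]
[[347, 232], [386, 245]] [-0.0246, -0.0907] [0.1358, 0.1335]
-0.05250044597620858 0.12068327805214128 [63.58049011 99.17778015]
```

```bash
python3 - <<'E'
from st import *
st();d=env.get_image('scene');I=d['pixels'][:,:,::-1].copy()
cv2.imwrite('pics/s2.png',cv2.resize(I[195:275,300:420],None,fx=6,fy=6,interpolation=cv2.INTER_NEAREST))
E=d['extrinsics']
for x in(-.0819,-.067,-.037,-.0219):
  for y in (.170,.192):
    P=np.r_[bc+x*bl+y*n,.012];q=d['K']@(E[:3,:3]@P+E[:3,3]);print(x,y,(q/q[2])[:2].round(1))
E
```

```text
t 3.8 tcp band x,y,z [-0.0517  0.1812  0.0236] toolyaw-band -0.0 w 0.0296 F [ 0.9  0.5 -0.1]
-0.0819 0.17 [368.1 262.9]
-0.0819 0.192 [360.5 270.5]
-0.067 0.17 [359.3 259.5]
-0.067 0.192 [351.5 267. ]
-0.037 0.17 [341.9 252.9]
-0.037 0.192 [334.  260.2]
-0.0219 0.17 [333.4 249.7]
-0.0219 0.192 [325.4 256.8]
```

View pics/s2.png

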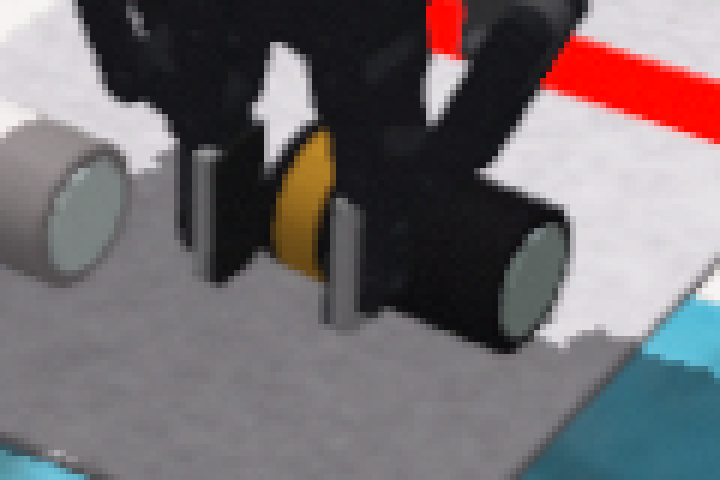

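The gray pad ends at (336,242) and (355,248) sit about 18 px above where tips at z = 0.012 would appear. That suggests they are higher than expected, so I'll cross-check with the wrist camera.

```bash
python3 - <<'E'
from st import *
d=env.get_image('wrist');cv2.imwrite('pics/w1.png',d['pixels'][:,:,::-1]);np.savez('w1.npz',**d)
E=d['extrinsics']
for nm,P in {'tcp':np.r_[bc-.0517*bl+.1812*n,.0236],'tubeend far':np.r_[bc-.017*bl+.126*n,.026],'near':np.r_[bc-.087*bl+.126*n,.026],'bandmid':np.r_[bc,.006]}.items():
    q=d['K']@(E[:3,:3]@P+E[:3,3]);print(nm,(q/q[2])[:2].round(1),q[2].round(3))
s=dict(np.load('scene0.npz'))
for uv in [(336,242),(354.5,248)]:
  for z in (.012,.02,.03,.04,.05):
    p=ray(s,uv,z)[0]-bc;print(uv,z,(p@bl).round(4),(p@n).round(4))
E
```

```text
tcp [314.3 294.6] 0.173
tubeend far [377.6 388.9] 0.186
near [249.8 388.8] 0.186
bandmid [386.9 518.1] 0.241
(336, 242) 0.012 -0.0143 0.1506
(336, 242) 0.02 -0.0204 0.1605
(336, 242) 0.03 -0.0281 0.1729
(336, 242) 0.04 -0.0358 0.1853
(336, 242) 0.05 -0.0434 0.1977
(354.5, 248) 0.012 -0.0461 0.1486
(354.5, 248) 0.02 -0.0517 0.1586
(354.5, 248) 0.03 -0.0588 0.171
(354.5, 248) 0.04 -0.0658 0.1835
(354.5, 248) 0.05 -0.0728 0.1959
```

View pics/w1.png

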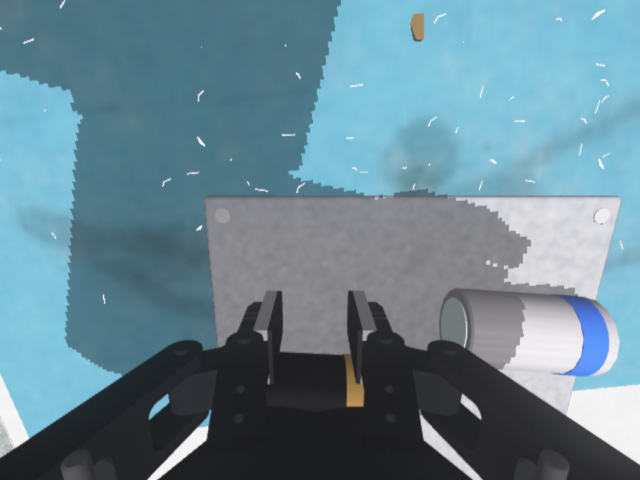

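Both the scene and wrist views (tips at (282,291) and (348,291), 30 mm apart) put the tips at about z = 0.04, above the tube's middle. I'll lower in small steps and watch the force.

To row units: 0.002 m is 0.04.

```bash
echo '[{"xyz": [0,0,0.04],"finger_gap": 0.03},{"xyz": [0,0,0.04],"finger_gap": 0.03},{"xyz": [0,0,0.04],"finger_gap": 0.03},{"finger_gap": 0.03}]' > mv.in && python3 nudge.py mv.in|sed -n '2p;4p'; echo '[{"xyz": [0,0,0.04],"finger_gap": 0.03},{"finger_gap": 0.03}]' > mv.in && python3 nudge.py mv.in|sed -n '2p;4p';echo '[{"xyz": [0,0,0.02],"finger_gap": 0.03},{"finger_gap": 0.03}]' > mv.in && python3 nudge.py mv.in|sed -n '2p;4p'
python3 - <<'E'
from st import *
st();d=env.get_image('scene');I=d['pixels'][:,:,::-1].copy()
a=I[195:275,300:420];b=env.get_image('wrist')['pixels'][250:410,200:440,::-1]
cv2.imwrite('pics/s3.png',np.hstack([cv2.resize(a,(400,266),interpolation=0),cv2.resize(b,(399,266),interpolation=0)]))
E
```

```text
position: [0.4753, -0.0587, 0.0167]
ft_force: [0.2, -0.6, -0.6]
position: [0.4754, -0.0587, 0.0148]
ft_force: [-0.3, 0.4, -0.4]
position: [0.4755, -0.0587, 0.014]
ft_force: [-0.9, 0.9, 0.8]
t 4.7 tcp band x,y,z [-0.0521  0.1812  0.014 ] toolyaw-band 0.01 w 0.0298 F [-0.9  0.9  0.8]
```

View pics/s3.png

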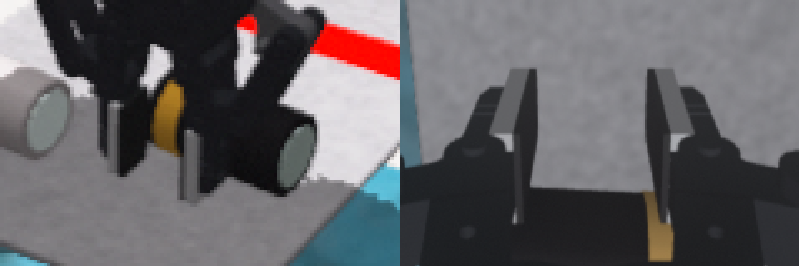

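The tips moved down to about (336,247) in the scene image, roughly z = 0.034, with no contact force. I'll lower about 16 mm more in steps.

To row units: 0.003 m is 0.06, 0.004 m is 0.08.

```bash
echo '[{"xyz": [0,0,0.08],"finger_gap": 0.03},{"xyz": [0,0,0.06],"finger_gap": 0.03},{"finger_gap": 0.03}]' > mv.in && python3 nudge.py mv.in|sed -n '2p;4p'; echo '[{"xyz": [0,0,0.04],"finger_gap": 0.03},{"xyz": [0,0,0.04],"finger_gap": 0.03},{"finger_gap": 0.03}]' > mv.in && python3 nudge.py mv.in|sed -n '2p;4p';echo '[{"xyz": [0,0,0.04],"finger_gap": 0.03},{"xyz": [0,0,0.02],"finger_gap": 0.03},{"finger_gap": 0.03}]' > mv.in && python3 nudge.py mv.in|sed -n '2p;4p'
python3 - <<'E'
from st import *
st();d=env.get_image('scene');I=d['pixels'][:,:,::-1].copy()
cv2.imwrite('pics/s4.png',cv2.resize(I[195:275,300:420],None,fx=5,fy=5,interpolation=0))
E
```

```text
position: [0.4752, -0.0586, 0.0065]
ft_force: [0.0, -0.3, -0.2]
position: [0.4754, -0.0587, 0.0028]
ft_force: [0.0, -0.2, 0.2]
position: [0.4754, -0.0587, -0.0001]
ft_force: [-0.4, 0.2, 0.7]
t 5.7 tcp band x,y,z [-5.220e-02  1.813e-01 -1.000e-04] toolyaw-band 0.01 w 0.0302 F [-0.4  0.2  0.7]
```

View pics/s4.png

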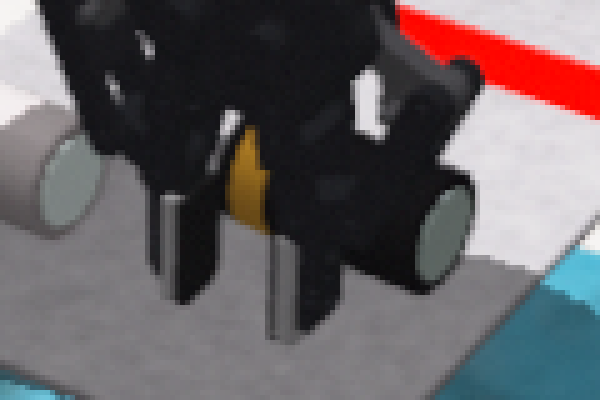

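The tips are now at about (336,256), z ≈ 0.02, which is below the tube's middle and clear of the silver tube. I'll push in −tool x at 25–30 mm/s.

To row units: -0.003 m is -0.06, -0.005 m is -0.1.

```bash
echo '[{"xyz": [-0.08,0,0.02],"finger_gap": 0.03},{"xyz": [-0.1,0,0.02],"finger_gap": 0.03},{"xyz": [-0.1,0,0],"finger_gap": 0.03},{"xyz": [-0.08,0,0],"finger_gap": 0.03},{"xyz": [-0.06,0,0],"finger_gap": 0.03},{"xyz": [-0.04,0,0],"finger_gap": 0.03},{"xyz": [-0.04,0,0],"finger_gap": 0.03},{"xyz": [-0.04,0,0],"finger_gap": 0.03},{"xyz": [-0.04,0,0],"finger_gap": 0.03},{"xyz": [-0.04,0,0],"finger_gap": 0.03}]' > mv.in && python3 nudge.py mv.in|sed -n '2p;4p'
echo '[{"xyz": [-0.05,0,0],"finger_gap": 0.03},{"xyz": [-0.05,0,0],"finger_gap": 0.03},{"xyz": [-0.05,0,0],"finger_gap": 0.03},{"xyz": [-0.05,0,0],"finger_gap": 0.03},{"xyz": [-0.05,0,0],"finger_gap": 0.03},{"xyz": [-0.05,0,0],"finger_gap": 0.03},{"xyz": [-0.05,0,0],"finger_gap": 0.03},{"xyz": [-0.05,0,0],"finger_gap": 0.03},{"xyz": [-0.04,0,0],"finger_gap": 0.03},{"xyz": [-0.02,0,0],"finger_gap": 0.03}]' > mv.in && python3 nudge.py mv.in|sed -n '2p;4p'
python3 - <<'E'
from st import *
st();d=env.get_image('scene');I=d['pixels'][:,:,::-1].copy()
cv2.imwrite('pics/s5.png',cv2.resize(I[185:275,290:440],None,fx=4,fy=4,interpolation=0))
E
```

```text
position: [0.4719, -0.0896, -0.002]
ft_force: [1.0, -0.0, 0.9]
position: [0.4692, -0.1125, -0.002]
ft_force: [0.3, 0.3, -0.5]
t 7.75 tcp band x,y,z [-0.052  0.127 -0.002] toolyaw-band 0.01 w 0.0301 F [ 0.3  0.3 -0.5]
```

View pics/s5.png

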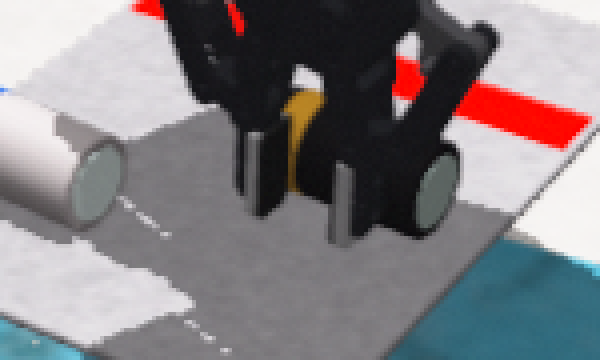

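The tube is rolling ahead of the fingers: its near-end disc moved from (389,242) to about (399,233). I'll keep pushing towards the band.

```bash
for i in 1; do :; done; echo '[{"xyz": [-0.05,0,0],"finger_gap": 0.03},{"xyz": [-0.05,0,0],"finger_gap": 0.03},{"xyz": [-0.05,0,0],"finger_gap": 0.03},{"xyz": [-0.05,0,0],"finger_gap": 0.03},{"xyz": [-0.05,0,0],"finger_gap": 0.03},{"xyz": [-0.05,0,0],"finger_gap": 0.03},{"xyz": [-0.05,0,0],"finger_gap": 0.03},{"xyz": [-0.05,0,0],"finger_gap": 0.03},{"xyz": [-0.05,0,0],"finger_gap": 0.03},{"xyz": [-0.05,0,0],"finger_gap": 0.03}]' > mv.in && python3 nudge.py mv.in|sed -n '2p;4p'
echo '[{"xyz": [-0.05,0,0],"finger_gap": 0.03},{"xyz": [-0.05,0,0],"finger_gap": 0.03},{"xyz": [-0.05,0,0],"finger_gap": 0.03},{"xyz": [-0.05,0,0],"finger_gap": 0.03},{"xyz": [-0.05,0,0],"finger_gap": 0.03},{"xyz": [-0.05,0,0],"finger_gap": 0.03},{"xyz": [-0.05,0,0],"finger_gap": 0.03},{"xyz": [-0.05,0,0],"finger_gap": 0.03},{"xyz": [-0.05,0,0],"finger_gap": 0.03},{"xyz": [-0.05,0,0],"finger_gap": 0.03}]' > mv.in && python3 nudge.py mv.in|sed -n '2p;4p'
echo '[{"xyz": [-0.05,0,0],"finger_gap": 0.03},{"xyz": [-0.05,0,0],"finger_gap": 0.03},{"xyz": [-0.05,0,0],"finger_gap": 0.03},{"xyz": [-0.05,0,0],"finger_gap": 0.03},{"xyz": [-0.05,0,0],"finger_gap": 0.03},{"xyz": [-0.05,0,0],"finger_gap": 0.03},{"xyz": [-0.04,0,0],"finger_gap": 0.03},{"xyz": [-0.02,0,0],"finger_gap": 0.03},{"finger_gap": 0.03},{"finger_gap": 0.03}]' > mv.in && python3 nudge.py mv.in|sed -n '2p;4p'
python3 - <<'E'
from st import *
st();d=env.get_image('scene');np.savez('s6.npz',**d);I=d['pixels'][:,:,::-1].copy()
T=env.get_image('top')['pixels'][:,:,::-1]
cv2.imwrite('pics/s6.png',np.hstack([cv2.resize(I[165:265,300:460],None,fx=3,fy=3,interpolation=0),T[150:350,270:510][:, :,:].copy() if 0 else cv2.resize(T[170:340,330:500],(300,300))]))
E
```

```text
position: [0.4663, -0.1374, -0.002]
ft_force: [-0.3, 0.4, -0.7]
position: [0.4633, -0.1622, -0.002]
ft_force: [0.5, 0.2, 0.1]
position: [0.4612, -0.1798, -0.002]
ft_force: [-0.6, -0.8, -0.1]
t 10.8 tcp band x,y,z [-0.052   0.0593 -0.002 ] toolyaw-band 0.02 w 0.0298 F [-0.6 -0.8 -0.1]
```

View pics/s6.png

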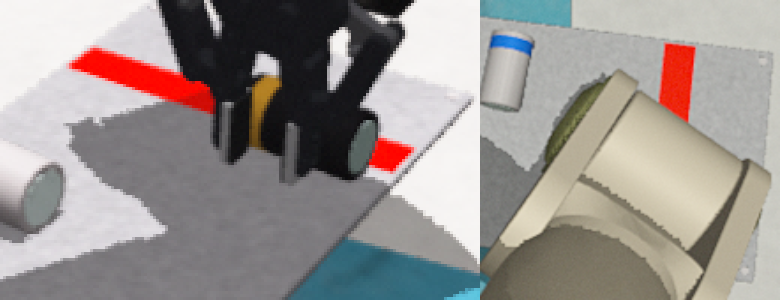

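The tube has reached the edge of the band, with its near-end disc at about (421,213) in the scene. I'll locate it with a ray.

```bash
python3 - <<'E'
from st import *
for uv in [(389.5,242),(421.3,213)]:
    p=ray(dict(np.load('s6.npz')),uv,.026)[0]-bc;print((p@bl).round(4),(p@n).round(4))
E
```

```text
-0.0913 0.1237
-0.0949 0.0224
```

To row units: -0.0025 m is -0.05, -0.002 m is -0.04.

```bash
echo '[{"xyz": [-0.04,0,0],"finger_gap": 0.03},{"xyz": [-0.05,0,0],"finger_gap": 0.03},{"xyz": [-0.05,0,0],"finger_gap": 0.03},{"xyz": [-0.05,0,0],"finger_gap": 0.03},{"xyz": [-0.05,0,0],"finger_gap": 0.03},{"xyz": [-0.05,0,0],"finger_gap": 0.03},{"xyz": [-0.05,0,0],"finger_gap": 0.03},{"xyz": [-0.05,0,0],"finger_gap": 0.03},{"xyz": [-0.04,0,0],"finger_gap": 0.03},{"xyz": [-0.03,0,0],"finger_gap": 0.03}]' > mv.in && python3 nudge.py mv.in|sed -n '2p;4p'
echo '[{"xyz": [-0.02,0,0],"finger_gap": 0.03},{"xyz": [-0.02,0,0],"finger_gap": 0.03},{"xyz": [-0.02,0,0],"finger_gap": 0.03},{"finger_gap": 0.03},{"finger_gap": 0.03},{"finger_gap": 0.03}]' > mv.in && python3 nudge.py mv.in|sed -n '2p;4p'
echo '[{"xyz": [0.1,0,0],"finger_gap": 0.03},{"xyz": [0.2,0,0],"finger_gap": 0.03},{"xyz": [0.3,0,0],"finger_gap": 0.03},{"xyz": [0.3,0,0],"finger_gap": 0.03},{"xyz": [0.2,0,0],"finger_gap": 0.03},{"xyz": [0,0,-0.4],"finger_gap": 0.03},{"xyz": [0,0,-0.8],"finger_gap": 0.03},{"xyz": [0,0,-0.8],"finger_gap": 0.03},{"xyz": [0,0,-0.8],"finger_gap": 0.03},{"xyz": [0,0,-0.4],"finger_gap": 0.03}]' > mv.in && python3 nudge.py mv.in|sed -n '2p;4p'
echo '[{"xyz": [0.6,-0.4,0],"finger_gap": 0.03},{"xyz": [0.6,-0.8,0],"finger_gap": 0.03},{"xyz": [0.6,-0.8,0],"finger_gap": 0.03},{"xyz": [0.6,-0.8,0],"finger_gap": 0.03},{"xyz": [0.6,-0.4,0],"finger_gap": 0.03},{"xyz": [0.6,0,0],"finger_gap": 0.03},{"xyz": [0.6,0,0],"finger_gap": 0.03},{"finger_gap": 0.03}]' > mv.in && python3 nudge.py mv.in|sed -n '2p;4p'
python3 - <<'E'
from st import *
st();d=env.get_image('top');np.savez('t7.npz',**d);cv2.imwrite('pics/t7.png',cv2.resize(d['pixels'][170:340,290:510,::-1],None,fx=3,fy=3))
E
```

```text
position: [0.4585, -0.2029, -0.002]
ft_force: [0.2, -0.1, 0.3]
position: [0.4582, -0.2056, -0.002]
ft_force: [0.7, 0.3, -0.3]
position: [0.4655, -0.1506, 0.1613]
ft_force: [-0.5, 1.4, -1.2]
position: [0.3297, 0.079, 0.1581]
ft_force: [1.2, -0.6, 0.5]
t 14.3 tcp band x,y,z [-0.213   0.3009  0.1581] toolyaw-band 0.28 w 0.0296 F [ 1.2 -0.6  0.5]
```

View pics/t7.png

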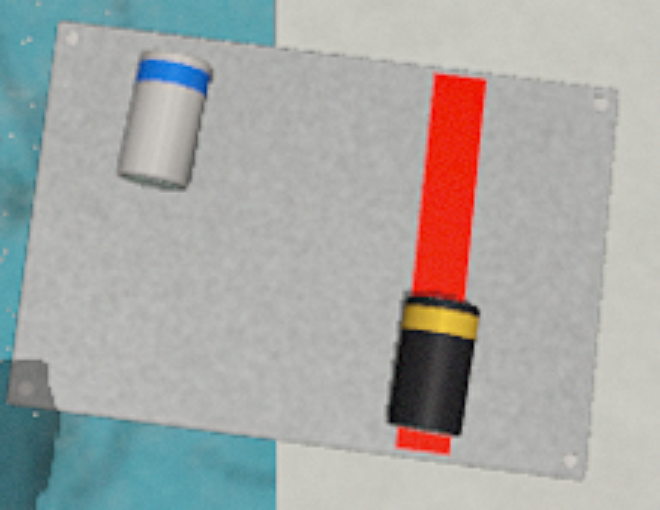

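The tube lies over the band, near pixel (434,292) in the full top image, and the silver tube is unmoved. I'll measure before handing in.

```bash
python3 - <<'E'
from st import *
def m(d):
    c,s,l=tube(d,(412,455,262,320));return ((c-bc)@bl).round(4),((c-bc)@n).round(4),np.degrees(np.arctan2(l[1],l[0])-np.arctan2(bl[1],bl[0])).round(2),s
print(m(dict(np.load('t7.npz'))));print(m(env.get_image('top')))
E
```

```text
(np.float64(-0.0586), np.float64(0.0024), np.float32(-3.1), array([39.57993317, 69.92983246]))
(np.float64(-0.0586), np.float64(0.0026), np.float32(-3.1), array([39.8343277 , 69.92983246]))
```

Measured position is 2.5 mm off the centre line, 3° off parallel and at rest, all within tolerance.

```bash
python3 -c "
from rig import env
print(env.close_job())"
```

```text
the job is handed in; nothing more can be done
None
```

I rolled the black tube onto the red band and handed the job in: it lies at rest about 2.5 mm off the band's middle line and 3° off parallel, the silver tube looks unmoved, and the hand-in call gave no verdict.

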